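# Tap the block down onto its parallels

## Task

The aluminium block in the machine vise stands proud of the two parallels beneath it. Take the tapper with the broad white nylon foot (not the bare steel drift, which would mark the block, and not the bare gripper) and press or tap the block down with the foot until it is seated hard on both parallels, so that they can no longer slide; then stand the tapper upright on the worktop again and let it go.

Things in the scene. Friction and masses are not known exactly. Their poses are not given: they have to be found in the camera images.
- tapper_centre (a point): Middle of the tapper, on its axis, 42 mm above its underside, where it is best gripped. The tapper stands upright on the worktop: a white nylon foot, a disc 40 mm across and 14 mm high, and on it a steel shaft 22 mm across, 76 mm high in all, 0.2 kg; z points up its axis. Grasp it by the shaft. It may stand at the right front, right rear or left of the vise; the drift and a brass pipe fitting (48 mm high) stand in the other two places.
- drift_centre (a point): Centre, half-way up (38 mm), of the bare steel drift: a plain cylinder 22 mm across and 76 mm high, without a foot, standing on the worktop. Not to be used.
- vise: Low dark machine vise fixed to the worktop: base 170 mm long (x) by 80 mm wide (y) and 30 mm high with 100 mm wide flanges at the bottom, jaws along y with their tops 64 mm above the worktop, 50 mm apart, screw on its -x end, which reaches 115 mm from the centre. Origin: centre of its underside, on the worktop, straight under the centre of the block.
- block_top (a point): Centre of the top face of the block. The block is plain aluminium, 50 mm (vise x) by 70 mm (vise y) by 35 mm high, with four small screw holes at its corners; the jaws guide it so that it can only move straight up and down with the vise. Its top is 77 mm above the worktop when it is seated, 13 mm above the jaws; at the start it is 10 to 16 mm higher. z points up.
- workpiece (a joint): Height of the block above its seat on the parallels, in m: 0 seated, 0.010 to 0.016 at the start, growing upward. Dry friction in the jaws: a steady push of about 5 N, plus 1 N for every 10 mm/s, moves it down, and it stays where it is left. When it meets the parallels the force rises steeply; about 16 N or more on the foot seats it hard.
- parallel_front: Loose steel parallel, a bar 8 by 100 by 12 mm along the vise's y, lying on the vise bed (30 mm above the worktop) beside the jaw nearer the screw, under the block; 15 mm of it shows at either end of the block. Origin: centre of its underside. Leave it where it lies.
- parallel_rear: The same beside the other jaw.

How it is judged:
On the way:
1. the tapper presses the block down onto the parallels (value of joint workpiece below 0.002 m and contact force between tapper and workpiece above 2 N), for 0.02 s.
At the end, for the whole second after the job is handed in: The block is within 2 mm of its seat and bears on both parallels (more than 0.3 N on each), which lie within 15 mm of where they lay; the tapper stands upright (within 8 degrees) on the worktop on its foot, at rest (value of joint workpiece below 0.002 m and contact force between workpiece and parallel_front above 0.3 N and contact force between workpiece and parallel_rear above 0.3 N and angle between tapper_centre's own z axis and vertical below 0.15 rad and height (world z) of tapper_centre between 0.035 and 0.05 m and linear speed of tapper below 0.02 m/s and distance of each of parallel_front, parallel_rear from where it was at the start of the episode below 0.015 m); the robot touches nothing.
It fails at once if the bare gripper presses on the block (contact force between the fingers and workpiece above 2 N).
It fails at once if the steel drift touches the block (contact force between drift and workpiece above 0.5 N).
It also fails if it takes over 43 s, if anything falls off the work surface, if the arm or the gripper's body presses on something with over 40 N, if the wrist force passes 120 N, or if a joint passes its speed limit or range.

## Robot

A 6-joint arm with a two-finger parallel gripper is mounted at the origin on a cart in front of the work surface, level with it; the furniture and walls round the work are solid. World frame = base frame: x ahead of the robot, y to its left, z up, the work surface at z = 0. Lengths are in m, angles in rad, forces in N, time in s.
With the tool pointing down it reaches from about 0.25 to 0.775 m from the base axis. Payload 4 kg.
Tool frame: the origin (TCP) lies midway between the tips of the shut fingers; the grasp point (between the pads) lies behind it (ctrl.hold_point_z is the x of the grasp point in the tool frame, in m); x points along the fingers, z is the direction in which the jaws open and shut, and the axes are right-handed (so a half turn about x gives the same grasp; the last joint's range is limited). The gripper opens to 94 mm and grips with 3 to 60 N. Pads are 16 mm wide; open, the fingers measure 119 mm over their backs; the gripper's body (75 mm by 177 mm) begins 78 mm behind the grasp point.
Start: joints at [-1.277, 0.087, 1.371, -0, 1.684, -0.103], TCP at [0.213, -0.507, 0.206] pointing down, gripper open.
Joint ranges: [-3.1, 3.1], [-0.76, 2.03], [0.27, 2.55], [-1.08, 4.22], [0.17, 2.65], [-2.57, 2.57]. Speed limits (rad/s): [2.79, 2.79, 3.14, 3.14, 3.14, 3.14].

## Interface

Orientations are given as a rotation vector (axis times angle).
In Python, from cell import ctrl gives the robot as it stands. Calls block until the motion is done:
- ctrl.move_to(position, orientation): joint-space move of the TCP to a pose.
- ctrl.line_to(position, rotation=None, feed=0.15): straight line of the TCP; rotation=None keeps the orientation; feed is the mean speed in m/s.
- ctrl.set_joints(angles): joint-space move.
- ctrl.ungrasp() and ctrl.close_gripper(): open the fingers fully, or close them until they stop; the grip force is fixed at half the most.
- ctrl.dwell(seconds).
- ctrl.solve_ik(position, orientation): joint angles nearest the present ones, or None.
- ctrl.state(): the state.
- ctrl.camera(name): name is "scene" or "top"; returns a dict with "image" (420x560x3 uint8, red, green, blue), "depth" (420x560 float32, m along the optical axis (not along the pixel's ray), 0 where there is no reading), "fx", "fy", "cx", "cy" (pixels), "world_to_cam" (4x4, takes a point from world to camera coordinates). Camera axes: x right, y down, z forward; pixel columns grow to the right and rows downward; lengths in m; the calibration is good to about 2 mm. A picture is of the moment at which its call begins.
A pose or a line that the arm cannot do raises ctrl.MotionError and nothing moves.
- ctrl.sign_off(): hands the job in, once; it reports no verdict.
Trained networks look in a picture, given as the dict that the camera call returned (one of the last four; its "shot" number tells which), for a name from the list of things; names that differ only in an ending like _2 or _b are one class to them, and where a whole thing is asked for, a point or a joint stands for the part that bears it (a point fixed in the world has none). Each returns a list of dicts, best first, with "confidence" (0 to 1); they miss things now and then, are a little off and sometimes report something else, mostly with a low value. They report only what shows in the picture. A call takes as long as a camera call.
- ctrl.find_in(picture, target): "extent" ([left, top, right, bottom] as shares, 0 to 1, of the picture: columns of its width, rows of its height, round what is visible of it).
The state is a dict: "time": time; "joints": joint angles; "joint_velocities": joint speeds; "tau": joint torques, N m; "ee_pos": TCP position; "orientation": TCP orientation; "ft_force": force on the tool from outside, world axes, zero at the start; "torque": the same for the moment, N m; "finger_gap": finger opening in m.
Only numpy, scipy, OpenCV 4.12 (cv2) and the standard library are available. Lean on these libraries where they do the work, as an engineer would, in place of code of your own. Each camera call takes 0.05 s, during which the arm holds its last target.

## Working session

There is one attempt and no reset: what is moved stays moved. The work goes in short steps, each a Python script; the robot and the scene stay as the last script left them, time stands still between calls to the robot, and variables do not carry over. Pictures are saved under pics/ and viewed, and the job is handed in when it is done.

```bash
mkdir -p pics; ls
cat > h.py <<'E'
import numpy as np, cv2
from cell import ctrl
def save(p,name): cv2.imwrite(f'pics/{name}.png', p['image'][:,:,::-1])
def pts(p):
    d=p['depth']; v,u=np.mgrid[0:d.shape[0],0:d.shape[1]]
    P=np.stack([(u-p['cx'])/p['fx']*d,(v-p['cy'])/p['fy']*d,d,np.ones_like(d)],-1)
    return (P@np.linalg.inv(np.array(p['world_to_cam'])).T)[...,:3]
E
python3 - <<'E'
from h import *
for n in ['scene','top']:
    p=ctrl.camera(n); save(p,n+'0'); W=pts(p)
    np.savez(f'{n}0.npz',W=W,d=p['depth'])
    print(n,np.linalg.inv(p['world_to_cam'])[:3,3])
    for t in ['tapper_centre','drift_centre','vise','block_top','parallel_front']:
        for r in ctrl.find_in(p,t)[:3]:
            e=np.array(r['extent'])*[560,420,560,420]
            print(t,e.round(),round(r['confidence'],2), W[int((e[1]+e[3])/2),int((e[0]+e[2])/2)].round(3))
s=ctrl.state();print(s['time'],s['ft_force'],s['orientation'],s['finger_gap'],ctrl.hold_point_z)
E
```

```text
pics
scene [0.25819993 0.56677544 0.69495359]
tapper_centre [267. 150. 283. 180.] 0.81 [ 0.648 -0.237  0.044]
drift_centre [344. 159. 360. 186.] 0.76 [ 0.455 -0.293  0.045]
block_top [288. 212. 316. 243.] 0.92 [ 0.478 -0.006  0.093]
parallel_front [305. 247. 308. 260.] 0.43 [0.457 0.011 0.04 ]
top [ 0.44873236 -0.02520526  1.13667691]
tapper_centre [341. 162. 360. 177.] 0.45 [ 0.639 -0.238  0.046]
drift_centre [371. 235. 385. 240.] 0.55 [ 0.457 -0.294  0.075]
vise [243. 197. 296. 275.] 0.8 [ 0.467 -0.019  0.089]
block_top [254. 217. 287. 244.] 0.92 [ 0.482 -0.022  0.094]
block_top [246. 198. 294. 271.] 0.32 [ 0.472 -0.019  0.09 ]
parallel_front [244. 198. 295. 274.] 0.46 [ 0.469 -0.019  0.091]
0.6 [ 0.22267581  0.3297644  -0.55527268] [ 0.91208753  1.37111449 -0.91219087] 0.09402472671081125 -0.0188
```

View pics/scene0.png

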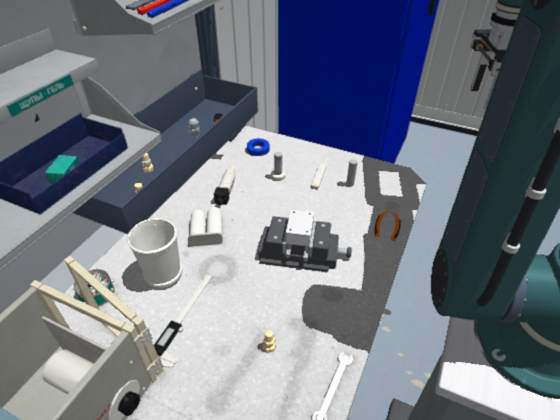

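View pics/top0.png

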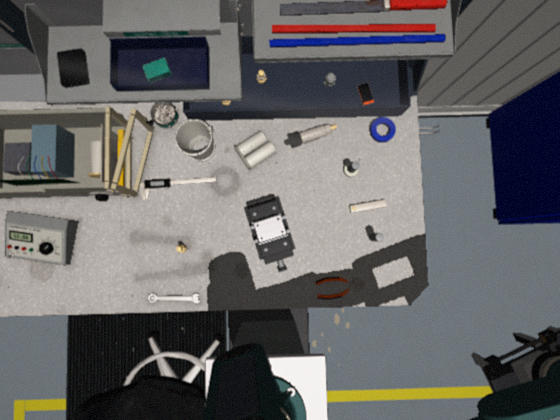

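Run:
```python
import numpy as np,cv2
for n in ['scene','top']:
    z=np.load(n+'0.npz');W=z['W'];ok=z['d']>0
    # block top
    m=ok&(W[...,2]>.081)&(W[...,2]<.105)&(abs(W[...,0]-.475)<.07)&(abs(W[...,1]+.015)<.07)
    P=W[m];r=cv2.minAreaRect(P[:,:2].astype(np.float32)*1000);print(n,'block',r,np.median(P[:,2]),len(P))
    for c in [(.645,-.238),(.455,-.294)]:
        b=ok&(np.hypot(W[...,0]-c[0],W[...,1]-c[1])<.045)
        for lo,hi in [(.004,.018),(.02,.07),(.07,.09)]:
            P=W[b&(W[...,2]>lo)&(W[...,2]<hi)]
            if len(P):print(n,c,lo,len(P),'min',P.min(0).round(4),'max',P.max(0).round(4),'med',np.median(P,0).round(4))
```

```text
scene block ((486.0799865722656, -21.148094177246094), (49.67172622680664, 74.11341857910156), 15.832337379455566) 0.09168941606663034 630
scene (0.645, -0.238) 0.004 99 min [ 0.6248 -0.2664  0.0044] max [ 0.6643 -0.2273  0.0176] med [ 0.6373 -0.2383  0.0122]
scene (0.645, -0.238) 0.02 125 min [ 0.6323 -0.2554  0.0202] max [ 0.6563 -0.2353  0.0698] med [ 0.6396 -0.2412  0.0466]
scene (0.645, -0.238) 0.07 43 min [ 0.6346 -0.26    0.07  ] max [ 0.6563 -0.2365  0.078 ] med [ 0.6432 -0.2468  0.0747]
scene (0.455, -0.294) 0.004 32 min [ 0.447  -0.3045  0.0052] max [ 0.4661 -0.2878  0.017 ] med [ 0.4546 -0.2931  0.0111]
scene (0.455, -0.294) 0.02 135 min [ 0.4468 -0.306   0.0202] max [ 0.469  -0.2882  0.0695] med [ 0.4555 -0.2935  0.0454]
scene (0.455, -0.294) 0.07 45 min [ 0.4473 -0.309   0.0702] max [ 0.4683 -0.2894  0.0774] med [ 0.4574 -0.2981  0.0752]
top block ((485.84307861328125, -20.99520492553711), (49.51332473754883, 69.69171905517578), 16.037805557250977) 0.09202272391709243 550
top (0.645, -0.238) 0.004 107 min [ 0.6019 -0.2743  0.004 ] max [ 0.6767 -0.2096  0.0174] med [ 0.6366 -0.2392  0.0127]
top (0.645, -0.238) 0.02 43 min [ 0.6329 -0.2547  0.02  ] max [ 0.6493 -0.2367  0.0682] med [ 0.6373 -0.2392  0.0438]
top (0.645, -0.238) 0.07 56 min [ 0.6336 -0.2568  0.0722] max [ 0.6548 -0.2378  0.0823] med [ 0.644  -0.2473  0.0751]
top (0.455, -0.294) 0.004 29 min [ 0.4226 -0.3349  0.004 ] max [ 0.499  -0.2586  0.0154] med [ 0.4582 -0.2911  0.0055]
top (0.455, -0.294) 0.02 42 min [ 0.447  -0.3101  0.0231] max [ 0.4681 -0.2891  0.0696] med [ 0.4553 -0.2907  0.0477]
top (0.455, -0.294) 0.07 60 min [ 0.4469 -0.31    0.07  ] max [ 0.4673 -0.2889  0.0794] med [ 0.4572 -0.2992  0.0751]
```

The scene picture shows the white-footed tapper at pixel (278,168), at world (0.644,-0.247). The bare drift is at (351,172), at world (0.457,-0.299), and the brass fitting is at (269,342). The block is at (301,222), centred on (0.486,-0.021) with its top at about 0.092, so it sits roughly 15 mm high. In the top picture the white foot at (350,170) agrees.

```bash
cat >> h.py <<'E'
from scipy.spatial.transform import Rotation as R
def down(a):
    x=np.array([0,0,-1.]); z=np.array([np.cos(a),np.sin(a),0]); y=np.cross(z,x)
    return R.from_matrix(np.stack([x,y,z],1)).as_rotvec()
TX,TY=.6443,-.2470
BX,BY=.486,-.021
E
python3 - <<'E'
from h import *
print(R.from_rotvec(ctrl.state()['orientation']).as_matrix().round(2))
for a in (np.pi/2,-np.pi/2,1.2,-1.94):
    print(a,[None if q is None else np.round(q,2) for q in (ctrl.solve_ik([TX,TY,.2],down(a)),ctrl.solve_ik([TX,TY,.0232],down(a)),ctrl.solve_ik([BX,BY,.1],down(a)))])
E
```

```text
[[ 0.    0.92  0.39]
 [-0.    0.39 -0.92]
 [-1.   -0.    0.  ]]
1.5707963267948966 [array([-0.45,  0.41,  0.99,  0.  ,  1.74, -2.02]), array([-0.45,  0.48,  1.24,  0.  ,  1.42, -2.02]), array([-0.16, -0.01,  1.68,  0.  ,  1.47, -1.73])]
-1.5707963267948966 [array([-0.45,  0.41,  0.99, -0.  ,  1.74,  1.12]), array([-0.45,  0.48,  1.24, -0.  ,  1.42,  1.12]), array([-0.16, -0.01,  1.68, -0.  ,  1.47,  1.41])]
1.2 [array([-0.45,  0.41,  0.99,  0.  ,  1.74, -1.65]), array([-0.45,  0.48,  1.24,  0.  ,  1.42, -1.65]), array([-0.16, -0.01,  1.68,  0.  ,  1.47, -1.36])]
-1.94 [array([-0.45,  0.41,  0.99, -0.  ,  1.74,  1.49]), array([-0.45,  0.48,  1.24, -0.  ,  1.42,  1.49]), array([-0.16, -0.01,  1.68, -0.  ,  1.47,  1.78])]
```

Run:
```python
from h import *
o=down(-np.pi/2)
def st(l):
    s=ctrl.state();print(l,round(s['time'],2),np.round(s['ee_pos'],4),np.round(s['ft_force'],1),round(s['finger_gap'],4))
ctrl.move_to([TX,TY,.16],o);st('above')
ctrl.line_to([TX,TY,.026],feed=.12);st('down')
ctrl.close_gripper();st('closed')
ctrl.line_to([TX,TY,.18],feed=.15);st('lift')
p=ctrl.camera('scene');save(p,'lift');
```

```text
above 2.43 [ 0.6438 -0.2481  0.1603] [-0.2 -0.4 -0. ] 0.0937
down 3.7 [ 0.6451 -0.2474  0.0274] [-0.9  0.8  0.2] 0.0939
closed 4.81 [ 0.6443 -0.2472  0.026 ] [-0.  -1.2  0.3] 0.0216
lift 5.98 [ 0.6437 -0.2467  0.1782] [-1.   0.2 -1.7] 0.0216
```

View pics/lift.png

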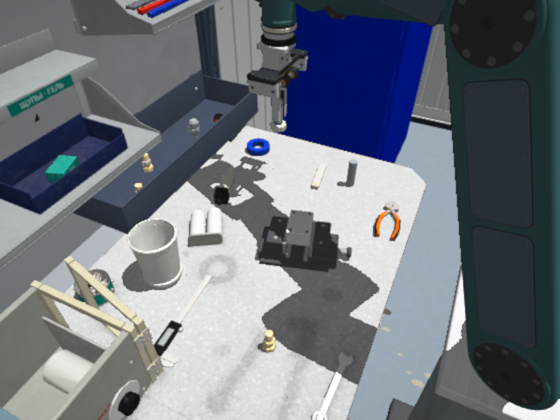

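The tapper is in the gripper, with its foot visible at (280,125) and the finger gap at 21.6 mm on the 22 mm shaft. Next I go over the block and press down while watching the force.

Run:
```python
from h import *
o=down(-np.pi/2)
def fz(n=4):
    f=[]
    for _ in range(n): f.append(ctrl.state()['ft_force'][2]); ctrl.dwell(.02)
    return np.mean(f)
def st(l):
    s=ctrl.state();print(l,round(s['time'],2),np.round(s['ee_pos'],4),np.round(s['ft_force'],1),round(s['finger_gap'],4))
ctrl.line_to([BX,BY,.18],feed=.2);st('over')
ctrl.line_to([BX,BY,.125],feed=.1);b=fz();st('near');print('bias',b)
z=.125
while z>.092:
    z-=.002 if z>.107 else .001
    ctrl.line_to([BX,BY,z],feed=.02); f=fz()-b
    s=ctrl.state();print(round(s['time'],2),round(z,3),round(s['ee_pos'][2],4),round(f,1))
    if f>28: break
st('pressed')
```

```text
over 7.57 [ 0.4864 -0.0217  0.1799] [ 1.  -0.5 -1.8] 0.0212
near 8.33 [ 0.4867 -0.0212  0.126 ] [ 0.4 -0.3 -1.7] 0.0216
bias -1.321774769386002
8.65 0.123 0.1233 0.0
8.97 0.121 0.1209 0.2
9.28 0.119 0.1189 -0.4
9.6 0.117 0.1176 2.9
9.92 0.115 0.1154 4.9
10.23 0.113 0.1131 4.6
10.55 0.111 0.111 4.5
10.87 0.109 0.109 4.9
11.18 0.107 0.1069 4.7
11.5 0.106 0.106 4.8
11.82 0.105 0.105 4.7
12.13 0.104 0.104 4.5
12.45 0.103 0.103 4.4
12.77 0.102 0.1028 8.0
13.08 0.101 0.1028 11.5
13.4 0.1 0.1027 15.7
13.72 0.099 0.1027 19.1
14.03 0.098 0.1027 23.3
14.35 0.097 0.1027 27.1
14.67 0.096 0.1026 30.8
pressed 14.67 [ 0.4866 -0.0211  0.1026] [-8.4  0.5 29.6] 0.0215
```

The force stayed near 5 N during travel, then rose steeply at a TCP height of 0.1028, which matches the seat. It reached 31 N without the tapper slipping. I'll retreat, check the block, and set the tapper back where it stood.

Run:
```python
from h import *
def fz(n=4):
    f=[]
    for _ in range(n): f.append(ctrl.state()['ft_force'][2]); ctrl.dwell(.02)
    return np.mean(f)
def st(l):
    s=ctrl.state();print(l,round(s['time'],2),np.round(s['ee_pos'],4),np.round(s['ft_force'],1),round(s['finger_gap'],4))
ctrl.line_to([BX,BY,.18],feed=.08);st('up')
ctrl.line_to([TX,TY,.18],feed=.2)
p=ctrl.camera('top');save(p,'top1');p2=ctrl.camera('scene');save(p2,'scene1')
for q in (p,p2):
    W=pts(q); m=(q['depth']>0)&(abs(W[...,0]-BX)<.015)&(abs(W[...,1]-BY)<.02)&(W[...,2]<.11);print('block z',np.median(W[m][:,2]))
ctrl.line_to([TX,TY,.034],feed=.1);b=fz();st('near')
z=.034
while z>.020:
    z-=.001
    ctrl.line_to([TX,TY,z],feed=.02);f=fz()-b
    print(round(z,3),round(ctrl.state()['ee_pos'][2],4),round(f,1))
    if f>2.5: break
```

```text
up 15.87 [ 0.4856 -0.0209  0.1792] [ 0.  -0.8 -0.6] 0.0216
block z 0.07605438348296079
block z 0.07642178174285708
near 19.18 [ 0.6449 -0.2472  0.035 ] [-0.4 -0.5 -2.2] 0.0211
0.033 0.033 0.1
0.032 0.0319 0.2
0.031 0.0309 -0.3
0.03 0.03 -0.2
0.029 0.029 0.0
0.028 0.0279 0.2
0.027 0.0269 0.1
0.026 0.0259 -0.3
0.025 0.0258 4.8
```

View pics/scene1.png

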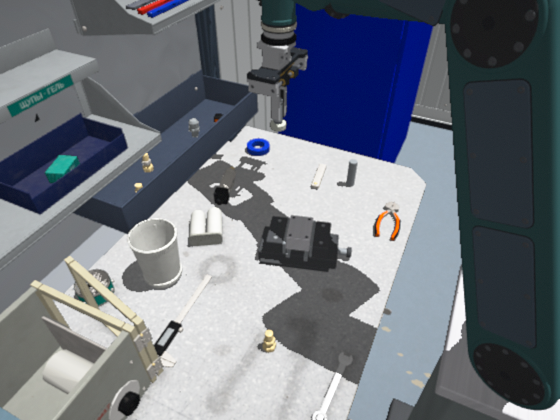

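The block at (300,232) is now low in the vise. Its top measures 0.076, against 0.077 when seated and 0.092 before. The tapper's foot has met the worktop, so I release it.

Run:
```python
from h import *
ctrl.line_to([TX,TY,.026],feed=.02)
ctrl.ungrasp(); ctrl.dwell(.3)
ctrl.line_to([TX,TY,.18],feed=.12)
ctrl.move_to([.40,-.42,.25],down(-np.pi/2))
ctrl.dwell(.3)
for n in ['scene','top']:
    p=ctrl.camera(n); save(p,n+'2'); W=pts(p);ok=p['depth']>0
    m=ok&(abs(W[...,0]-BX)<.015)&(abs(W[...,1]-BY)<.02)&(W[...,2]<.11);print('block z',np.median(W[m][:,2]))
    b=ok&(np.hypot(W[...,0]-TX,W[...,1]-TY)<.045)
    for lo,hi in [(.004,.018),(.07,.09)]:
        P=W[b&(W[...,2]>lo)&(W[...,2]<hi)]
        if len(P):print(n,lo,np.median(P,0).round(4),P.min(0).round(3),P.max(0).round(3))
s=ctrl.state();print(s['time'],s['ft_force'],s['finger_gap'])
```

```text
block z 0.076114457614197
scene 0.004 [ 0.6381 -0.2384  0.0127] [ 0.624 -0.267  0.005] [ 0.664 -0.227  0.017]
scene 0.07 [ 0.6442 -0.2448  0.0749] [ 0.634 -0.258  0.071] [ 0.654 -0.235  0.077]
block z 0.07634784276344064
top 0.004 [ 0.6371 -0.2403  0.0126] [ 0.624 -0.287  0.004] [ 0.672 -0.22   0.017]
top 0.07 [ 0.6443 -0.2462  0.0752] [ 0.634 -0.257  0.07 ] [ 0.655 -0.236  0.079]
26.7667 [ 0.41263952 -0.07608264 -0.1924418 ] 0.09368517964533479
```

View pics/scene2.png

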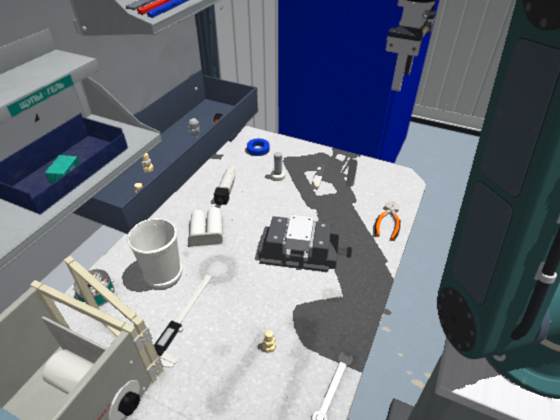

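View pics/top2.png

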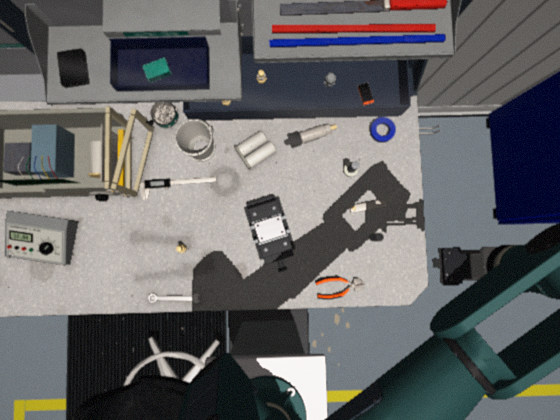

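The tapper stands upright at (278,165) in the scene picture and (351,168) in the top picture. The block is seated at (300,232), and the arm is clear of everything with no force on the wrist.

Run:
```python
from h import *
ctrl.sign_off()
```

```text
the job is handed in; nothing more can be done
```

The block is pressed down onto its parallels, and the tapper is back upright where it first stood. I handed the job in at about 27 s of the 43 s allowed.

- **Pressing:** I gripped the white-footed tapper by its shaft and pressed the middle of the block. It moved at about 5 N, met the parallels and seated with about 31 N on the foot. The tapper did not slip in the gripper.
- **Block:** its top measured 0.092 m at the start and 0.076 m afterwards in both cameras, against 0.077 m when seated. The difference is within the 2 mm calibration.
- **Tapper:** I let it go once the foot met the worktop. Both cameras then showed it upright at about (0.644, -0.246), with its top at 0.075 m.
- **Robot:** at hand-in the gripper was open and clear, with about 0.5 N on the wrist.
- **Not checked:** I did not measure the force on each parallel or whether the parallels shifted. That they bear the block is inferred from the steep force rise at the seat height.

None of these checks failed or disagreed.

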